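# Fit the filter cassette in the bench fan-filter unit

## Task

Fit the clean blue filter cassette into the white fan-filter unit: slide the unit's retaining gate fully aside by its orange tab, push the cassette in by its handle, filter end first, until it is fully home against the stop under the hood, then slide the gate fully shut in front of it and let go. Leave the other things on the bench where they are.

Things in the scene. Friction and masses are not known exactly. Their poses are not given: they have to be found in the camera images.
- unit: white bench fan-filter unit, fixed on the bench: 140 mm deep, 212 mm wide, 66 mm high (fan guard to 70), at any small yaw. Origin: on the bench under the middle of the cassette mouth, in the mouth's plane. +x points into the mouth (the way the cassette is pushed), +y left as one faces the mouth, z up. The unit spans x -10 to 130, y -160 to 52 mm; other points below use this frame
- mouth (a point): middle of the front edge of the loading deck, 8 mm above the bench; axes as the unit. The deck is a flat floor at this height, from x = 0 to the back stop. Side cheeks (tops 28 mm above the bench) leave 84 mm between them, flared to 92 mm over the first 16 mm. The deck's first 60 mm are open above. In front runs the gate's channel, only 7 mm high, 10 mm deep
- hood_edge (a point): middle of the hood's front edge over the deck, 31.5 mm above the bench, at x = 60 mm in the unit's frame. Behind it the hood leaves 23.5 mm above the deck; its lower edge is bevelled (5 mm higher at the very front). Hood top 66 mm above the bench. The hood goes on to the right over the unit's whole width
- back_stop (a point): middle of the stop that ends the deck under the hood, at x = 111 mm in the unit's frame, 18 mm above the bench: the cassette's filter end rests against it when home
- gate (a joint): travel in m of the retaining gate, an aluminium plate 5 mm thick just before the mouth (x = -5.5 to -0.5 mm), upper edge 28 mm above the bench. 0 = shut, covering the whole mouth; grows as it slides to the unit's -y (right); 0.090 = fully aside, at the end stop; the mouth is clear from 0.086. Friction about 1.5 N; it stays where left
- gate_tab (a point): grip point of the orange upright tab on the gate (moves with it), 48 mm above the bench. The tab is 12 mm thick along the unit's y, 13 mm deep along x, from 28 to 66 mm above the bench, with free space beside it above 28 mm. With the gate shut it is at x = -6.5, y = -58 mm in the unit's frame. Axes as the unit
- cassette_grip (a point): grip point of the upright fin (handle) of the blue cassette; cassette 108 mm long (x), 80 wide (y), 20 thick, about 0.13 kg, lying flat, +x (white pleated filter end, goes in first) roughly away from the robot. Fin: 12 mm thick (y), 32 long (x), from 20 to 52 mm above the underside. The point is mid-fin, 40 mm above the underside, 30 mm from the handle end, 78 mm from the filter end
- cassette_tip (a point): middle of the leading (filter) end face of the cassette, 10 mm above its underside, 78 mm ahead of the grip point along the cassette's x; it touches the back stop when the cassette is home. Note: two tall black computer towers stand behind the place where the cassette starts, from about x = 0.60 m on in the robot's frame, for y above about -0.03 m; keep the hand clear of them
- home (a point): fixed point in the unit where the cassette's grip point lies when the cassette is fully home against the stop: x = 33, y = 0 mm in the unit's frame, 48 mm above the bench, axes as the unit. The cassette's handle end then lies 3 mm behind the mouth's plane, so that the gate can pass; the cassette's x lies along the unit's x
- multimeter: bystander: yellow and black hand multimeter, 134 x 70 x 39 mm, origin at the centre of its underside
- screwdriver: bystander: screwdriver with red handle, 196 x 23 x 24 mm, lying, origin at the centre of its underside
- tape_roll: bystander: roll of grey tape lying flat, 66 mm across, 19 mm high, origin at the centre of its underside
- blade_box: bystander: small cream and blue carton, 42 x 75 x 24 mm, origin at the centre of its underside

How it is judged:
On the way, in this order (a step that is already met when the one before it is completed fails the run):
1. the gate is slid aside (value of joint gate above 0.08 m), for 0.2 s.
2. the cassette is pushed home on the deck (x of cassette_tip in the frame of unit above 0.106 m and z of cassette_grip in the frame of unit below 0.053 m and y of cassette_grip in the frame of unit between -0.01 and 0.01 m and value of joint gate above 0.05 m), for 0.2 s.
At the end, for the whole second after the job is handed in: The gate is shut to within 6 mm; behind it the cassette lies flat on the deck, filter end under the hood, within 5 mm of the back stop, and is at rest (value of joint gate below 0.006 m and x of cassette_tip in the frame of unit above 0.106 m and y of cassette_grip in the frame of unit between -0.006 and 0.006 m and z of cassette_grip in the frame of unit below 0.051 m and angle between the x axis of cassette_grip and the x axis of unit, either way round below 0.1 rad and angle between cassette_grip's own z axis and vertical below 0.06 rad and linear speed of cassette below 0.01 m/s); the robot touches nothing.
It fails at once if a bystander (multimeter, screwdriver, tape roll, carton) is pushed more than 25 mm (distance of any of multimeter, screwdriver, tape_roll, blade_box from where it was at the start of the episode above 0.025 m).
It also fails if it takes over 61 s, if anything falls off the work surface, if the arm or the gripper's body presses on something with over 40 N, if the wrist force passes 120 N, or if a joint passes its speed limit or range.

## Robot

A 6-joint arm with a two-finger parallel gripper is mounted at the origin on a cart in front of the work surface, level with it; the furniture and walls round the work are solid. World frame = base frame: x ahead of the robot, y to its left, z up, the work surface at z = 0. Lengths are in m, angles in rad, forces in N, time in s.
With the tool pointing down it reaches from about 0.35 to 0.975 m from the base axis. Payload 4.9 kg.
Tool frame: the origin (TCP) lies at the very end of the fingers, on their centre line; the grasp point (between the pads) lies 19 mm behind it; z points along the fingers, y is the line along which they close (so a half turn about z gives the same grasp; the last joint's range is limited). The gripper opens to 85 mm and grips with 20 to 120 N. Pads are 22 mm wide; open, the fingers measure 114 mm over their backs; the gripper's body (76 mm by 85 mm) begins 54 mm behind the grasp point. The pads swing forward as they close: fully open they stand 13 mm farther back than shut.
Start: joints at [-1.341, 0.053, 1.613, -0, 1.476, -0.119], TCP at [0.214, -0.587, 0.231] pointing down, gripper open.
Joint ranges: [-3.01, 3.01], [-1.01, 2.22], [0.06, 2.58], [-1.02, 4.17], [0.09, 2.62], [-3.14, 3.14]. Speed limits (rad/s): [2.57, 2.57, 3.14, 3.14, 3.14, 3.14].

## Interface

Orientations are given as a rotation vector (axis times angle).
In Python, from station import ctrl gives the robot as it stands.
- The arm moves only by the tool jog_arm, never from a script. Its argument "plan" is a list of rows, each a list of 7 numbers: the shift along the tool's x, y, z in units of 0.02 m (1.0 is 0.02 m), then the turn, a rotation vector about the tool's x, y, z in units of 45 degrees (1.0 is 45 degrees), then the opening, from -1 (shut) to 1 (fully open). A call has 1 to 8 rows; each row shifts and turns the commanded pose from where the row before left it, along the tool's axes as they then stand; what a row does not reach is not made up. A row lasts 1/10 s, in which the tool goes at most 50 mm and 8.59 degrees, less where a joint would pass 70% of its speed; a pose out of reach is approached as far as the arm can. A call with a number of a shift or a turn outside -1 to 1 is refused whole. A call with a gripper value outside its range is refused whole. The fingers move at their own pace and stop on an object; "grip_force" is the grip in N (left out, the last holds). Time passes only in rows, so rows that do not move let the fingers close. It gives the time, the measured TCP pose, the force, the opening and the grip force at its end, in the units of the state.
- ctrl.get_obs(): the state, without advancing time (a new reading comes with each control period).
- ctrl.get_image(name): name is "side" or "top"; returns (picture, depth): 480x640x3 uint8, red, green, blue; 480x640 float32, m along the optical axis (not along the pixel's ray), 0 where there is no reading.
- ctrl.camera_info(name): a dict with "camera_matrix" (3x3 intrinsics, pixels), "k1" (the pictures are not rectified: a ray, as slopes to the right and down, at radius r is drawn at 1 + k1 r^2 times it, then the intrinsics apply), "rvec" (rotation vector, rad) and "tvec" (3), from world to camera coordinates, as OpenCV has them. Camera axes: x right, y down, z forward; pixel columns grow to the right and rows downward; lengths in m; the calibration is good to about 2 mm. A picture is of the moment at which its call begins. camera_info takes no time and is no camera call.
- ctrl.finish_job(): hands the job in; it is judged then, once.
The state is a dict: "t": time; "q": joint angles; "dq": joint speeds; "effort": joint torques, N m; "tool_pos": TCP position; "tool_rot": TCP orientation; "contact_force": force on the tool from outside, world axes, zero at the start; "wrist_torque": the same for the moment, N m; "opening": finger opening in m; "grip_force": force on a finger pad.
Only numpy, scipy, OpenCV 4.12 (cv2) and the standard library are available. Lean on these libraries where they do the work, as an engineer would, in place of code of your own. Each camera call takes 0.05 s, during which the arm holds its last target. There are 200 camera calls.

## Working session

There is one attempt and no reset: what is moved stays moved. The work goes in short steps, Python scripts to look and compute and a tool call to move; the robot and the scene stay as the last step left them, time stands still between calls to the robot, and variables do not carry over. Pictures are saved under pics/ and viewed, at most 11 in all, crops included, and the job is handed in when it is done.

Besides the shell and the picture viewer there is one more tool, called after ">>>" as name(argument=value, ...), one argument or row to a line, values as JSON. jog_arm: Moves the arm, as the interface text tells. Shifts and turns lie within -1 to 1; 1 stands for 0.02 m of shift or 45 degrees of turn. Its arguments: {"type":"object","properties":{"plan":{"type":"array"},"grip_force":{"type":"number"}},"required":["plan"]}

```bash
ls; mkdir -p pics; python3 - <<'E'
from station import ctrl
import cv2,numpy as np
o=ctrl.get_obs();print(o)
for n in("top","side"):
    im,d=ctrl.get_image(n);cv2.imwrite(f"pics/{n}0.png",im[:,:,::-1]);np.save(f"pics/{n}0d.npy",d)
    print(n,ctrl.camera_info(n))
E
```

```text
pics
{'t': 0.0, 'q': array([-1.34101003e+00,  5.33515530e-02,  1.61429746e+00,  2.71867813e-06,
        1.47596301e+00, -1.19004210e-01]), 'dq': array([0.00110642, 0.0004406 , 0.00224002, 0.00159999, 0.00097328,
       0.00169137]), 'effort': array([-1.23984140e-03, -3.93684053e+01, -3.70180106e+01, -1.51441332e-04,
        7.11461005e-03,  1.26218328e-05]), 'tool_pos': array([ 0.21345863, -0.58676496,  0.23006422]), 'tool_rot': array([-3.09195411e+00, -5.44755623e-01,  1.71257224e-04]), 'contact_force': array([ 0.48510858, -0.10434339,  0.81826279]), 'wrist_torque': array([0.01344004, 0.05875504, 0.0014307 ]), 'grip_force': 0.0, 'opening': 0.08541498842747708}
top {'camera_matrix': array([[559.81277239,   0.        , 323.41971988],
       [  0.        , 559.81277239, 238.41996259],
       [  0.        ,   0.        ,   1.        ]]), 'k1': -0.16627418761251717, 'rvec': array([ 2.1345537 , -2.10012787,  0.17645825]), 'tvec': array([0.03758574, 0.59820529, 1.21127389])}
side {'camera_matrix': array([[624.13453566,   0.        , 313.85508117],
       [  0.        , 624.13453566, 233.8622323 ],
       [  0.        ,   0.        ,   1.        ]]), 'k1': 0.06859200796764517, 'rvec': array([ 2.22826053,  0.04298006, -0.00438521]), 'tvec': array([-0.60671791,  0.05211915,  1.31530923])}
```

View pics/top0.png

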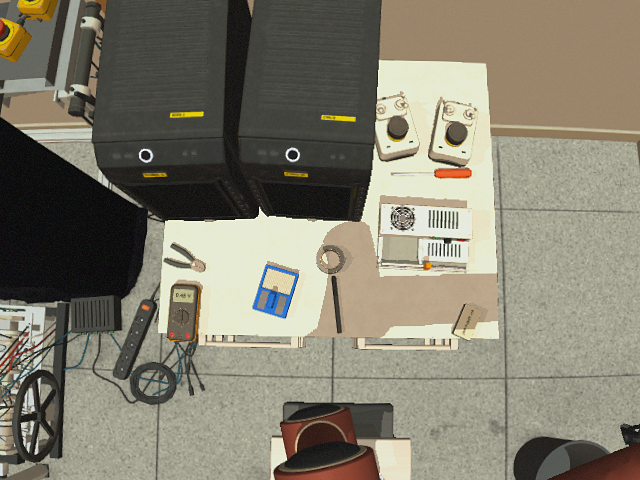

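View pics/side0.png

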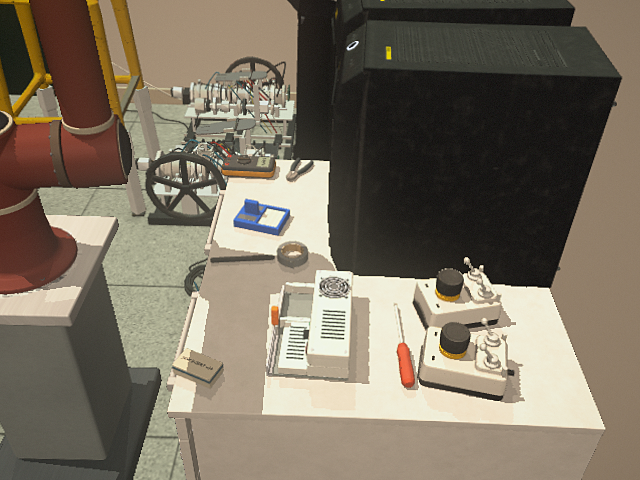

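The top view shows the cassette (about 276,290), the tape roll (331,259), the unit (380–472, 203–272), the orange tab (427,266) and the carton (468,320). The side view shows the tab at (275,315) and the cassette at (262,217), with its fin toward the robot.

```bash
cat > h.py <<'E'
import cv2,numpy as np
from station import ctrl
def cam(n):
    c=ctrl.camera_info(n);R=cv2.Rodrigues(c["rvec"])[0];return c["camera_matrix"],c["k1"],R,np.array(c["tvec"])
def rays(n,uv):
    K,k,R,t=cam(n)
    p=cv2.undistortPoints(np.float64(uv).reshape(-1,1,2),K,np.array([k,0,0,0,0.]))[:,0]
    return np.c_[p,np.ones(len(p))]
def plane(n,uv,z):
    K,k,R,t=cam(n);d=rays(n,uv)@R;o=-R.T@t
    return o+d*((z-o[2])/d[:,2])[:,None]
def depthpts(n,uv,d):
    K,k,R,t=cam(n);uv=np.asarray(uv,int);z=d[uv[:,1],uv[:,0]]
    return (rays(n,uv)*z[:,None]-t)@R
def proj(n,P):
    K,k,R,t=cam(n);return cv2.projectPoints(np.float64(P).reshape(-1,3),cv2.Rodrigues(R)[0],t,K,np.array([k,0,0,0,0.]))[0][:,0]
def mask(im,lo,hi,roi):
    m=cv2.inRange(cv2.cvtColor(im,cv2.COLOR_BGR2HSV),lo,hi);z=np.zeros_like(m);x0,y0,x1,y1=roi;z[y0:y1,x0:x1]=m[y0:y1,x0:x1];return z
def uvs(m): 
    v,u=np.nonzero(m);return np.c_[u,v]
E
python3 - <<'E'
from h import *
np.set_printoptions(precision=4,suppress=True)
T=cv2.imread("pics/top0.png");S=cv2.imread("pics/side0.png");dT=np.load("pics/top0d.npy");dS=np.load("pics/side0d.npy")
for n,im,d,rb,ro in(("top",T,dT,(240,250,310,330),(415,255,440,275)),("side",S,dS,(225,190,300,240),(265,300,285,330))):
    b=uvs(mask(im,(100,120,40),(125,255,255),rb));P=depthpts(n,b,d)
    print(n,"blue",len(b),P.min(0),P.max(0))
    hi=P[(P[:,2]>.04)&(P[:,2]<.06)];print(" fin",len(hi),hi.mean(0),hi.min(0),hi.max(0)) if len(hi) else 0
    o=uvs(mask(im,(3,130,120),(22,255,255),ro));Q=depthpts(n,o,d);print(" tab",len(o),o.mean(0),o.min(0),o.max(0));print(Q.mean(0),Q.min(0),Q.max(0))
# cassette outline on top face z=.02
m=mask(T,(100,120,40),(125,255,255),(240,250,310,330))
h=cv2.convexHull(uvs(m));w=plane("top",h[:,0].astype(float),.02)[:,:2]
print("rect",cv2.minAreaRect(w.astype(np.float32)))
# hood top
v,u=np.mgrid[195:275,372:478];uv=np.c_[u.ravel(),v.ravel()];P=depthpts("top",uv,dT)
H=P[(abs(P[:,2]-.066)<.006)];print("hood",len(H),H[:,2].mean(),cv2.minAreaRect(H[:,:2].astype(np.float32)))
a=cv2.resize(T[190:340,240:480],None,fx=3,fy=3,interpolation=cv2.INTER_CUBIC);cv2.imwrite("pics/c1.png",a)
b=cv2.resize(S[260:390,250:370],None,fx=4.5,fy=4.5,interpolation=cv2.INTER_CUBIC);cv2.imwrite("pics/c2.png",b)
E
```

```text
top blue 705 [0.3666 0.0236 0.0082] [0.5401 0.2069 1.3006]
 fin 86 [0.4559 0.1636 0.0498] [0.4406 0.1556 0.0411] [0.4724 0.1736 0.057 ]
 tab 48 [427.0625 265.75  ] [424 262] [431 269]
[ 0.5383 -0.1868  0.0563] [ 0.5316 -0.2042  0.003 ] [ 0.5546 -0.1805  0.068 ]
side blue 433 [ 0.4228 -0.9889 -0.0016] [0.6291 0.1956 0.8528]
 fin 50 [0.4584 0.1586 0.0509] [0.4437 0.1498 0.0402] [0.4737 0.1687 0.0553]
 tab 121 [274.4545 315.2231] [271 306] [278 325]
[ 0.5421 -0.194   0.0515] [ 0.5358 -0.2001  0.0287] [ 0.5477 -0.1852  0.0696]
rect ((0.48000937700271606, 0.1564456969499588), (0.07954566925764084, 0.10671621561050415), 74.92716979980469)
hood 2652 0.06431763336351645 ((0.6042139530181885, -0.18431848287582397), (0.21152165532112122, 0.14499284327030182), 87.62593078613281)
```

View pics/c1.png

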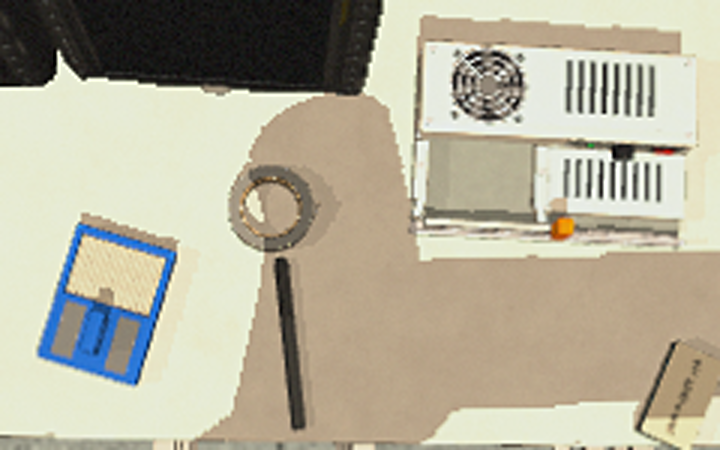

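View pics/c2.png

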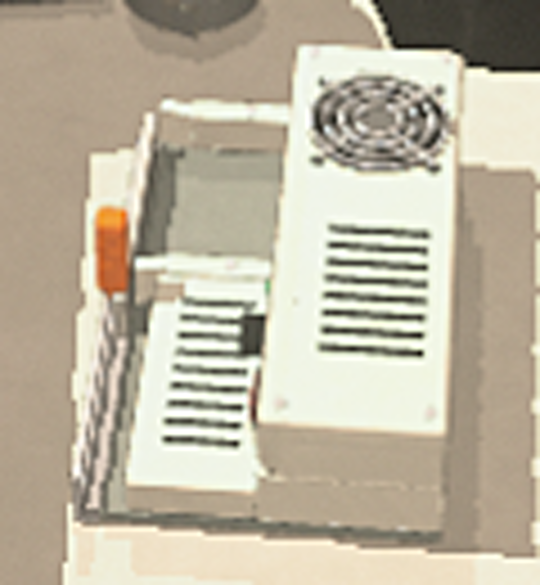

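The crops show the cassette filter end away from the robot. The hood's top corners are at (381,234), (471,239), (382,204) and (472,209) in the top view, and the tab is at the right edge of the mouth, so the gate is shut.

```bash
python3 - <<'E'
from h import *
np.set_printoptions(precision=4,suppress=True)
T=cv2.imread("pics/top0.png");S=cv2.imread("pics/side0.png")
c=np.array([[423,133],[692,148],[427,42],[696,57]])/3+[240,190]
s=np.array([[300,45],[463,55],[265,425],[443,435]])/4.5+[250,260]
A=plane("top",c,.066);B=plane("side",s,.066);print(A,B,sep="\n")
# white hood blob, top: front and back edges by column gradient
g=cv2.GaussianBlur(cv2.cvtColor(T,cv2.COLOR_BGR2GRAY),(3,3),0).astype(float)
def edge(us,f,w,sign):
    out=[]
    for u in us:
        v0=int(round(f(u)));vs=np.arange(v0-w,v0+w+1);dd=sign*(g[vs+1,u]-g[vs-1,u]);k=dd.argmax()
        if dd[k]>15:
            sub=0
            if 0<k<len(dd)-1: sub=.5*(dd[k-1]-dd[k+1])/(dd[k-1]-2*dd[k]+dd[k+1])
            out.append((u,vs[k]+sub))
    return np.array(out)
for nm,f,sg,z in(("back",lambda u:204+(u-382)*5/90,1,.066),("front",lambda u:234.3+(u-381)*5/90,-1,.066)):
    e=edge(range(386,468),f,3,sg);P=plane("top",e,z)
    p=np.polyfit(P[:,1],P[:,0],1)
    for _ in range(3):
        r=P[:,0]-np.polyval(p,P[:,1]);P2=P[abs(r)<.002];p=np.polyfit(P2[:,1],P2[:,0],1)
    print(nm,len(P),len(P2),"yaw",-np.degrees(np.arctan(p[0])),p)
# tab top face (brighter) from top view; tab in side
for n,im,ro in(("top",T,(415,255,440,275)),("side",S,(265,300,285,330))):
    m=mask(im,(3,130,120),(22,255,255),ro);r=cv2.minAreaRect(uvs(m).astype(np.float32));print(n,r)
    o=uvs(m)
    for z in(.048,.066):print(z,plane(n,[o.mean(0)],z))
E
```

```text
[[ 0.6068 -0.0821  0.066 ]
 [ 0.5984 -0.2857  0.066 ]
 [ 0.677  -0.0853  0.066 ]
 [ 0.6689 -0.2911  0.066 ]]
[[ 0.6144 -0.0839  0.066 ]
 [ 0.6838 -0.0871  0.066 ]
 [ 0.6078 -0.2957  0.066 ]
 [ 0.6728 -0.2976  0.066 ]]
back 78 78 yaw -2.5767311073987793 [0.045  0.6828]
front 82 82 yaw -2.6446414237672946 [0.0462 0.6135]
top ((427.5, 265.5), (7.0, 7.0), 90.0)
0.048 [[ 0.5395 -0.1882  0.048 ]]
0.066 [[ 0.537  -0.1852  0.066 ]]
side ((274.36553955078125, 315.3862609863281), (19.100460052490234, 6.643638610839844), 85.2363510131836)
0.048 [[ 0.5417 -0.1905  0.048 ]]
0.066 [[ 0.5437 -0.2083  0.066 ]]
```

```bash
cat >> h.py <<'E'
def edge(im,p,q,z,n,sign,w=4):
    """subpixel edge near line p-q, sampled across; returns world pts on plane z"""
    g=cv2.GaussianBlur(cv2.cvtColor(im,cv2.COLOR_BGR2GRAY),(3,3),0).astype(np.float32)
    p,q=np.float32(p),np.float32(q);t=(q-p)/np.linalg.norm(q-p);nn=np.array([-t[1],t[0]]);L=np.linalg.norm(q-p)
    s=np.arange(0,L,1.);o=np.arange(-w,w+.01,.25)
    X=p+s[:,None,None]*t+o[None,:,None]*nn
    G=cv2.remap(g,X[...,0].astype(np.float32),X[...,1].astype(np.float32),cv2.INTER_LINEAR)
    D=sign*np.gradient(G,axis=1);k=D.argmax(1);ok=D.max(1)>3
    return plane(n,(X[np.arange(len(s)),k])[ok],z)
E
python3 - <<'E'
from h import *
np.set_printoptions(precision=4,suppress=True)
T=cv2.imread("pics/top0.png");S=cv2.imread("pics/side0.png")
c=np.array([[423,133],[692,148],[427,42],[696,57]])/3+[240,190]
s=np.array([[300,45],[463,55],[265,425],[443,435]])/4.5+[250,260]
a=np.radians(-2.6);ux=np.array([np.cos(a),np.sin(a)]);uy=np.array([-ux[1],ux[0]])
for n,im,k in(("top",T,c),("side",S,s)):
    FL,FR,BL,BR=(k[0],k[1],k[2],k[3]) if n=="top" else (k[0],k[2],k[1],k[3])
    cen=k.mean(0)
    for nm,p,q in(("F",FL,FR),("B",BL,BR),("L",FL,BL),("R",FR,BR)):
        p2=p+(q-p)*.12;q2=p+(q-p)*.88
        t=(q2-p2);nn=np.array([-t[1],t[0]]);sg=1 if nn@(cen-p)>0 else -1
        P=edge(im,p2,q2,.066,n,sg)[:,:2]
        A=np.c_[P@ux,P@uy];print(n,nm,len(P),"ux",np.median(A[:,0]),"uy",np.median(A[:,1]),"sd",A.std(0))
        if nm in"FB":
            vx,vy=cv2.fitLine(P.astype(np.float32),cv2.DIST_HUBER,0,.01,.01)[:2].ravel();print("  yaw",np.degrees(np.arctan(-vx/vy)))
for n in("top","side"):
  im={"top":T,"side":S}[n];m=mask(im,(3,130,120),(22,255,255),(415,255,440,275) if n=="top" else(265,300,285,330));o=uvs(m)
  if n=="side":
    top=o[o[:,1]<=o[:,1].min()+1];print("tab top side",top.mean(0),plane(n,[top.mean(0)],.066))
E
```

```text
top F 69 ux 0.6125485848451055 uy -0.1556085704048457 sd [0.0007 0.0452]
  yaw -2.4803464
top B 68 ux 0.6823980954598434 uy -0.15783510833720898 sd [0.0035 0.0454]
  yaw -2.148843
top L 24 ux 0.6447157622609571 uy -0.051085892957409104 sd [0.016  0.0007]Traceback (most recent call last):
  File "<stdin>", line 13, in <module>
  File "h.py", line 29, in edge
    return plane(n,(X[np.arange(len(s)),k])[ok],z)
  File "h.py", line 10, in plane
    K,k,R,t=cam(n);d=rays(n,uv)@R;o=-R.T@t
                     ~~~~^^^^^^
  File "h.py", line 7, in rays
    p=cv2.undistortPoints(np.float64(uv).reshape(-1,1,2),K,np.array([k,0,0,0,0.]))[:,0]
      ~~~~~~~~~~~~~~~~~~~^^^^^^^^^^^^^^^^^^^^^^^^^^^^^^^^^^^^^^^^^^^^^^^^^^^^^^^^^
cv2.error: OpenCV(4.12.0) /io/opencv/modules/calib3d/src/undistort.dispatch.cpp:347: error: (-215:Assertion failed) CV_IS_MAT(_src) && CV_IS_MAT(_dst) && (_src->rows == 1 || _src->cols == 1) && (_dst->rows == 1 || _dst->cols == 1) && _src->cols + _src->rows - 1 == _dst->rows + _dst->cols - 1 && (CV_MAT_TYPE(_src->type) == CV_32FC2 || CV_MAT_TYPE(_src->type) == CV_64FC2) && (CV_MAT_TYPE(_dst->type) == CV_32FC2 || CV_MAT_TYPE(_dst->type) == CV_64FC2) in function 'cvUndistortPointsInternal'
```

```bash
sed -i 's/D.max(1)>3/D.max(1)>.7/' h.py; python3 - <<'E'
from h import *
np.set_printoptions(precision=4,suppress=True)
T=cv2.imread("pics/top0.png");S=cv2.imread("pics/side0.png")
c=np.array([[423,133],[692,148],[427,42],[696,57]])/3+[240,190]
s=np.array([[300,45],[463,55],[265,425],[443,435]])/4.5+[250,260]
a=np.radians(-2.6);ux=np.array([np.cos(a),np.sin(a)]);uy=np.array([-ux[1],ux[0]])
for n,im,k in(("top",T,c),("side",S,s)):
    FL,FR,BL,BR=(k[0],k[1],k[2],k[3]) if n=="top" else (k[0],k[2],k[1],k[3])
    cen=k.mean(0)
    for nm,p,q in(("F",FL,FR),("B",BL,BR),("L",FL,BL),("R",FR,BR)):
        p2=p+(q-p)*.12;q2=p+(q-p)*.88
        t=(q2-p2);nn=np.array([-t[1],t[0]])
        for sg in (1,-1):
            P=edge(im,p2,q2,.066,n,sg)
            if len(P)<8: continue
            P=P[:,:2];A=np.c_[P@ux,P@uy];print(n,nm,sg*np.sign(nn@(cen-p)),len(P),"ux",np.median(A[:,0]),"uy",np.median(A[:,1]),"sd",A.std(0))
            if nm in"FB":
                vx,vy=cv2.fitLine(P.astype(np.float32),cv2.DIST_HUBER,0,.01,.01)[:2].ravel();print("  yaw",np.degrees(np.arctan(-vx/vy)))
o=uvs(mask(S,(3,130,120),(22,255,255),(265,300,285,330)))
for v in(o[:,1].min(),o[:,1].max()):print("tab side",v,plane("side",[o[o[:,1]==v].mean(0)],.066 if v<315 else .028))
E
```

```text
top F -1.0 69 ux 0.6063836366406768 uy -0.15541768966628697 sd [0.0034 0.0451]
  yaw -3.2320564
top F 1.0 69 ux 0.6125485848451055 uy -0.1556085704048457 sd [0.0007 0.0452]
  yaw -2.4803464
top B 1.0 69 ux 0.682357616957984 uy -0.15667208392777138 sd [0.0036 0.0457]
  yaw -1.8282204
top B -1.0 67 ux 0.6749546983588909 uy -0.15872549449134318 sd [0.0048 0.0461]
  yaw -3.4416409
top L 1.0 24 ux 0.6447157622609571 uy -0.051085892957409104 sd [0.016  0.0007]
top L -1.0 24 ux 0.64464856882041 uy -0.04545436622929111 sd [0.016  0.0007]
top R 1.0 24 ux 0.6457839865014112 uy -0.25962271595358893 sd [0.0161 0.0005]
side F -1.0 43 ux 0.6145397198311554 uy -0.15158400090099486 sd [0.0059 0.0475]
  yaw -8.398924
side F 1.0 65 ux 0.6162334530578336 uy -0.16939522381595468 sd [0.0011 0.0467]
  yaw -1.9982035
side B 1.0 60 ux 0.6853171045677489 uy -0.17530630967355104 sd [0.0008 0.044 ]
  yaw -2.0082781
side B -1.0 50 ux 0.6799485872407303 uy -0.15021009532878682 sd [0.0056 0.0445]
  yaw 1.4783167
side L 1.0 28 ux 0.6517507097087314 uy -0.05309128657408055 sd [0.0155 0.0017]
side L -1.0 26 ux 0.6538482075108314 uy -0.04725483295724306 sd [0.0156 0.01  ]
side R 1.0 31 ux 0.6530039685834539 uy -0.2659060385415551 sd [0.0147 0.0006]
tab side 306 [[ 0.5401 -0.1854  0.066 ]]
tab side 325 [[ 0.5408 -0.1954  0.028 ]]
```

>>> jog_arm(
  plan=[
    [0,0,0,0,0,0.166,-0.38],
    [0,0,0,0,0,0.166,-0.38],
    [0,0,0,0,0,0.166,-0.38],
    [0.75,-1,0,0,0,0,-0.38],
    [0.75,-1,0,0,0,0,-0.38],
    [0.75,-1,0,0,0,0,-0.38],
    [0.75,-1,0,0,0,0,-0.38],
    [0.75,-1,0,0,0,0,-0.38],
  ],
)

```text
t: 0.9
tool_pos: [0.2931, -0.4895, 0.2306]
tool_rot: [-3.14, 0.067, 0.001]
contact_force: [0.2, -0.0, -0.8]
opening: 0.0261
grip_force: 0.0
```

>>> jog_arm(
  plan=[
    [0.75,-1,0,0,0,0,-0.38],
    [0.75,-1,0,0,0,0,-0.38],
    [0.75,-1,0,0,0,0,-0.38],
    [0.75,-1,0,0,0,0,-0.38],
    [0.75,-1,0,0,0,0,-0.38],
    [0.75,-1,0,0,0,0,-0.38],
    [0.75,-1,0,0,0,0,-0.38],
    [0.75,-1,0,0,0,0,-0.38],
  ],
)

```text
t: 1.7
tool_pos: [0.4197, -0.3347, 0.2307]
tool_rot: [-3.14, 0.067, 0.001]
contact_force: [0.3, -0.5, 0.1]
opening: 0.0263
grip_force: 0.0
```

```bash
cat >> h.py <<'E'
from scipy.spatial.transform import Rotation as Ro
O=np.array([.549,-.1283]);YAW=np.radians(-2.4)
def U(x,y,z):
    c,s=np.cos(YAW),np.sin(YAW);return np.array([O[0]+c*x-s*y,O[1]+s*x+c*y,z])
def to(P,yaw_deg):
    """units for tool frame: turn about tool z first, then shift"""
    o=ctrl.get_obs();R=Ro.from_rotvec(o["tool_rot"]);x=R.as_matrix()[:,0];psi=np.degrees(np.arctan2(x[1],x[0]))
    t=np.radians(yaw_deg);Rt=Ro.from_matrix(np.array([[np.cos(t),np.sin(t),0],[np.sin(t),-np.cos(t),0],[0,0,-1]]))
    print("t %.2f yaw %.2f pos %s unit %s F %s open %.4f"%(o["t"],psi,o["tool_pos"].round(4),inU(o["tool_pos"]).round(4),o["contact_force"].round(1),o["opening"]))
    print(" turn units",((R.inv()*Rt).as_rotvec()/np.radians(45)).round(3)," shift units",(Rt.inv().apply(P-o["tool_pos"])/.02).round(2))
def inU(p):
    c,s=np.cos(YAW),np.sin(YAW);d=np.array(p[:2])-O;return np.array([c*d[0]+s*d[1],-s*d[0]+c*d[1],p[2]])
E
python3 -c "
from h import *
to(U(-.0065,-.058,.12),-2.4)"
```

```text
t 1.70 yaw -2.43 pos [ 0.4197 -0.3347  0.2307] unit [-0.1205 -0.2117  0.2307] F [ 0.3 -0.5  0.1] open 0.0263
 turn units [-0.001  0.001 -0.001]  shift units [ 5.7  -7.68  5.54]
```

>>> jog_arm(
  plan=[
    [0.71,-0.96,0.5,0,0,0,-0.38],
    [0.71,-0.96,0.5,0,0,0,-0.38],
    [0.71,-0.96,0.5,0,0,0,-0.38],
    [0.71,-0.96,0.5,0,0,0,-0.38],
    [0.71,-0.96,0.5,0,0,0,-0.38],
    [0.71,-0.96,0.5,0,0,0,-0.38],
    [0.71,-0.96,0.5,0,0,0,-0.38],
    [0.71,-0.96,0.5,0,0,0,-0.38],
  ],
)

```text
t: 2.5
tool_pos: [0.5396, -0.1862, 0.1503]
tool_rot: [-3.141, 0.066, 0.001]
contact_force: [0.4, -0.5, 0.4]
opening: 0.0266
grip_force: 0.0
```

>>> jog_arm(
  plan=[
    [0,0,0.5,0,0,0,-0.38],
    [0,0,0.5,0,0,0,-0.38],
    [0,0,0.5,0,0,0,-0.38],
    [0,0,0,0,0,0,-0.38],
  ],
)

```text
t: 2.9
tool_pos: [0.5378, -0.1873, 0.1191]
tool_rot: [-3.139, 0.068, 0.005]
contact_force: [0.4, -0.8, -1.2]
opening: 0.0259
grip_force: 0.0
```

```bash
python3 - <<'E'
from h import *
to(U(-.0065,-.058,.035),-2.4)
im,d=ctrl.get_image("side");im=np.ascontiguousarray(im[:,:,::-1])
im2,d=ctrl.get_image("top");im2=im2[:,:,::-1]
a=cv2.resize(im[230:390,220:380],(400,400),interpolation=cv2.INTER_CUBIC);b=cv2.resize(im2[190:290,370:470],(400,400),interpolation=cv2.INTER_CUBIC)
cv2.imwrite("pics/d1.png",np.hstack([a,b]))
E
```

```text
t 2.90 yaw -2.49 pos [ 0.5378 -0.1873  0.1191] unit [-0.0088 -0.0594  0.1191] F [ 0.4 -0.8 -1.2] open 0.0259
 turn units [-0.002  0.004 -0.002]  shift units [ 0.11 -0.07  4.2 ]
```

View pics/d1.png

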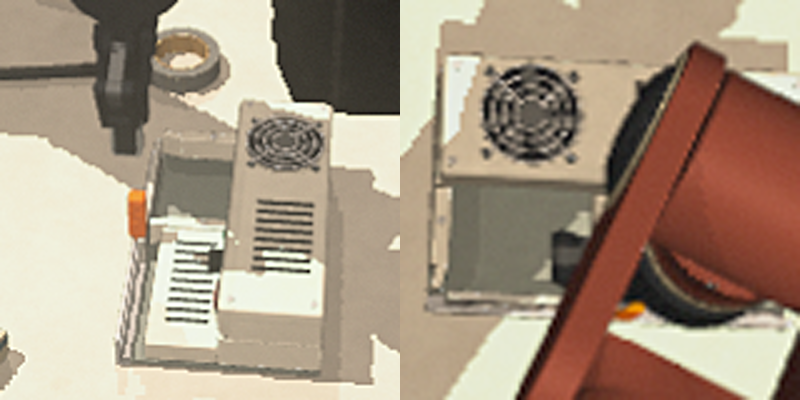

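Side view shows the fingers (crop 127,150) above the tab (137,213), consistent with being over it. I descend carefully.

>>> jog_arm(
  plan=[
    [0.1,-0.07,0.5,0,0,0,-0.38],
    [0,0,0.5,0,0,0,-0.38],
    [0,0,0.5,0,0,0,-0.38],
    [0,0,0.5,0,0,0,-0.38],
    [0,0,0.5,0,0,0,-0.38],
    [0,0,0.4,0,0,0,-0.38],
    [0,0,0,0,0,0,-0.38],
  ],
)

```text
t: 3.7
tool_pos: [0.5404, -0.1853, 0.0614]
tool_rot: [-3.14, 0.066, 0.005]
contact_force: [-0.3, -0.4, -1.0]
opening: 0.0266
grip_force: 0.0
```

```bash
python3 - <<'E'
from h import *
to(U(-.0065,-.058,.035),-2.4)
im,d=ctrl.get_image("side");im=np.ascontiguousarray(im[:,:,::-1])
print(proj("side",ctrl.get_obs()["tool_pos"]))
cv2.imwrite("pics/d2.png",cv2.resize(im[260:340,230:330],None,fx=6,fy=6,interpolation=cv2.INTER_CUBIC))
E
```

```text
t 3.70 yaw -2.42 pos [ 0.5404 -0.1853  0.0614] unit [-0.0062 -0.0573  0.0614] F [-0.3 -0.4 -1. ] open 0.0266
 turn units [-0.002  0.004 -0.   ]  shift units [-0.01  0.03  1.32]
[[274.04398482 307.56012166]]
```

View pics/d2.png

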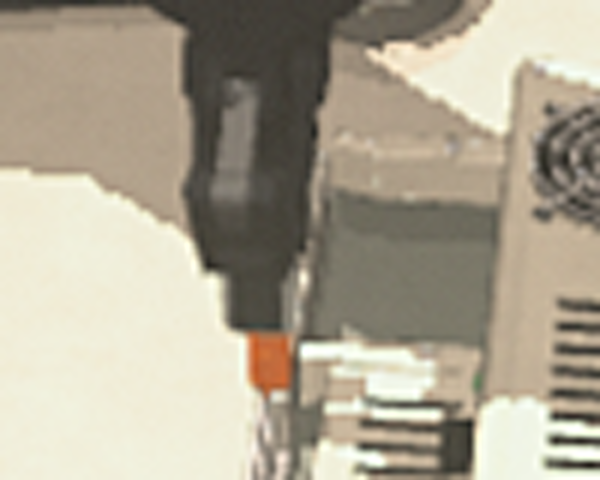

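The near finger covers the upper tab (tip at 256,325, tab at 270,360), so the fingers straddle it. I go down and push the gate to the right.

>>> jog_arm(
  plan=[
    [0.1,0,0.65,0,0,0,-0.38],
    [0.05,0,0.6,0,0,0,-0.38],
    [0,0.4,0,0,0,0,-0.38],
    [0,0.5,0,0,0,0,-0.38],
    [0,0.5,0,0,0,0,-0.38],
    [0,0.5,0,0,0,0,-0.38],
    [0,0.5,0,0,0,0,-0.38],
    [0,0.5,0,0,0,0,-0.38],
  ],
)

```text
t: 4.55
tool_pos: [0.542, -0.245, 0.0385]
tool_rot: [3.141, -0.067, 0.0]
contact_force: [0.4, 2.7, -1.1]
opening: 0.0264
grip_force: 0.9
```

>>> jog_arm(
  plan=[
    [0,0.5,0,0,0,0,-0.38],
    [0,0.5,0,0,0,0,-0.38],
    [0,0.5,0,0,0,0,-0.38],
    [0,0.2,0,0,0,0,-0.38],
    [0,0,0,0,0,0,-0.38],
  ],
)

```text
t: 5.05
tool_pos: [0.5409, -0.2791, 0.0387]
tool_rot: [3.14, -0.068, 0.002]
contact_force: [-0.4, 0.3, -0.0]
opening: 0.0263
grip_force: 0.0
```

```bash
python3 -c "
from h import *
to(U(-.0065,-.148,.035),-2.4)"
```

```text
t 5.05 yaw -2.47 pos [ 0.5409 -0.2791  0.0387] unit [-0.0018 -0.151   0.0387] F [-0.4  0.3 -0. ] open 0.0263
 turn units [ 0.002 -0.001 -0.001]  shift units [-0.24 -0.15  0.19]
```

>>> jog_arm(
  plan=[
    [-0.05,0.1,0,0,0,0,-0.38],
    [0,0.1,0,0,0,0,-0.38],
    [0,0.1,0,0,0,0,-0.38],
    [0,0,0,0,0,0,-0.38],
  ],
)

```text
t: 5.45
tool_pos: [0.5396, -0.284, 0.0386]
tool_rot: [3.14, -0.066, 0.001]
contact_force: [0.3, 0.1, 0.6]
opening: 0.0266
grip_force: 0.2
```

>>> jog_arm(
  plan=[
    [0,0.1,0,0,0,0,-0.38],
    [0,0.1,0,0,0,0,-0.38],
    [0,0,0,0,0,0,-0.38],
  ],
)

```text
t: 5.75
tool_pos: [0.5394, -0.2847, 0.0382]
tool_rot: [-3.134, 0.067, 0.001]
contact_force: [1.3, 12.6, 5.2]
opening: 0.0266
grip_force: 5.8
```

```bash
python3 -c "
from h import *
to(U(-.0065,-.148,.035),-2.4)"
```

```text
t 5.75 yaw -2.44 pos [ 0.5394 -0.2847  0.0382] unit [-0.003  -0.1567  0.0382] F [ 1.3 12.6  5.2] open 0.0266
 turn units [-0.009  0.001 -0.001]  shift units [-0.17 -0.43  0.16]
```

>>> jog_arm(
  plan=[
    [0,-0.4,0,0,0,0,-0.38],
    [0,0,-1,0,0,0,-0.2],
    [0,0,-1,0,0,0,-0.2],
    [0,0,-1,0,0,0,-0.1],
    [0,0,-1,0,0,0.1,0],
    [0,-1,-0.5,0,0,0.1,0],
    [-0.2,-1,0,0,0,0.08,0],
    [-0.2,-1,0,0,0,0,0],
  ],
)

```text
t: 6.55
tool_pos: [0.5433, -0.2193, 0.129]
tool_rot: [3.113, -0.413, 0.002]
contact_force: [-0.6, 0.2, -0.2]
opening: 0.0427
grip_force: 0.0
```

```bash
sed -i 's/-.1283/-.1293/' h.py; python3 -c "
from h import *
to(np.array([.457,.1625,.10]),-15.1)
im,d=ctrl.get_image('top');im=im[:,:,::-1]
a=np.radians(-2.4);ux=np.array([np.cos(a),np.sin(a)])
o=uvs(mask(im,(3,130,120),(22,255,255),(415,245,485,285)));print('tab',o.mean(0) if len(o) else 0,o.min(0),o.max(0));print(inU(plane('top',[o.mean(0)],.066)[0]))
S,d=ctrl.get_image('side');S=S[:,:,::-1]
o=uvs(mask(S,(3,130,120),(22,255,255),(250,300,290,390)));print(o.min(0),o.max(0));v=o[:,1].min();print(inU(plane('side',[o[o[:,1]<=v+1].mean(0)],.066)[0]))
"
```

```text
t 6.55 yaw -15.11 pos [ 0.5433 -0.2193  0.129 ] unit [-0.0019 -0.0901  0.129 ] F [-0.6  0.2 -0.2] open 0.0427
 turn units [ 0.002 -0.002 -0.   ]  shift units [ -9.14 -17.31   1.45]
tab [449.01253918 265.73040752] [420 245] [484 284]
[-0.00695324 -0.10578684  0.066     ]
[264 343] [271 362]
[-0.00447862 -0.14571904  0.066     ]
```

>>> jog_arm(
  plan=[
    [-0.45,-0.95,0,0,0,0,0],
    [-0.5,-0.95,0,0,0,0,0],
    [-0.5,-0.95,0,0,0,0,0],
    [-0.5,-0.95,0,0,0,0,0],
    [-0.5,-0.95,0,0,0,0,0],
    [-0.5,-0.95,0,0,0,0,0],
    [-0.5,-0.95,0,0,0,0,0],
    [-0.5,-0.95,0,0,0,0,0],
  ],
)

```text
t: 7.45
tool_pos: [0.5055, -0.0505, 0.1281]
tool_rot: [3.115, -0.41, -0.0]
contact_force: [-0.4, 0.3, -0.1]
opening: 0.043
grip_force: 0.0
```

>>> jog_arm(
  plan=[
    [-0.5,-0.95,0,0,0,0,0],
    [-0.5,-0.95,0,0,0,0,0],
    [-0.5,-0.95,0,0,0,0,0],
    [-0.5,-0.95,0,0,0,0,0],
    [-0.5,-0.95,0,0,0,0,0],
    [-0.5,-0.95,0,0,0,0,0],
    [-0.5,-0.95,0,0,0,0,0],
    [-0.5,-0.95,0,0,0,0,0],
  ],
)

```text
t: 8.25
tool_pos: [0.4674, 0.1168, 0.1281]
tool_rot: [3.114, -0.41, -0.0]
contact_force: [-0.6, -0.6, 0.4]
opening: 0.0424
grip_force: 0.0
```

```bash
python3 -c "
from h import *
to(np.array([.457,.1625,.10]),-15.1)"
```

```text
t 8.25 yaw -15.01 pos [0.4674 0.1168 0.1281] unit [-0.0918  0.2424  0.1281] F [-0.6 -0.6  0.4] open 0.0424
 turn units [0.    0.    0.002]  shift units [-1.1  -2.07  1.4 ]
```

>>> jog_arm(
  plan=[
    [-0.4,-0.7,0.5,0,0,0,0],
    [-0.3,-0.5,0.5,0,0,0,0],
    [0,0,0.5,0,0,0,0],
    [0,0,0,0,0,0,0],
  ],
)

```text
t: 8.65
tool_pos: [0.4595, 0.1421, 0.096]
tool_rot: [3.113, -0.41, -0.006]
contact_force: [0.1, -0.8, -0.9]
opening: 0.0431
grip_force: 0.0
```

```bash
python3 -c "
from h import *
to(np.array([.457,.1625,.025]),-15.1)"
```

```text
t 8.65 yaw -15.00 pos [0.4595 0.1421 0.096 ] unit [-0.1008  0.2674  0.096 ] F [ 0.1 -0.8 -0.9] open 0.0431
 turn units [0.003 0.004 0.002]  shift units [-0.39 -0.95  3.55]
```

>>> jog_arm(
  plan=[
    [-0.35,-0.95,0,0,0,0,0],
    [0,0,0.6,0,0,0,0],
    [0,0,0.6,0,0,0,0],
    [0,0,0,0,0,0,0],
  ],
)

```text
t: 9.05
tool_pos: [0.4576, 0.1614, 0.0715]
tool_rot: [3.113, -0.412, -0.007]
contact_force: [-0.1, -0.1, -0.2]
opening: 0.043
grip_force: 0.0
```

```bash
python3 -c "
from h import *
to(np.array([.457,.1625,.025]),-15.1)
S,d=ctrl.get_image('side');S=S[:,:,::-1]
cv2.imwrite('pics/e1.png',cv2.resize(S[170:250,215:315],None,fx=6,fy=6,interpolation=cv2.INTER_CUBIC))
"
```

```text
t 9.05 yaw -15.07 pos [0.4576 0.1614 0.0715] unit [-0.1035  0.2866  0.0715] F [-0.1 -0.1 -0.2] open 0.0430
 turn units [0.003 0.006 0.001]  shift units [-0.04 -0.05  2.33]
```

View pics/e1.png

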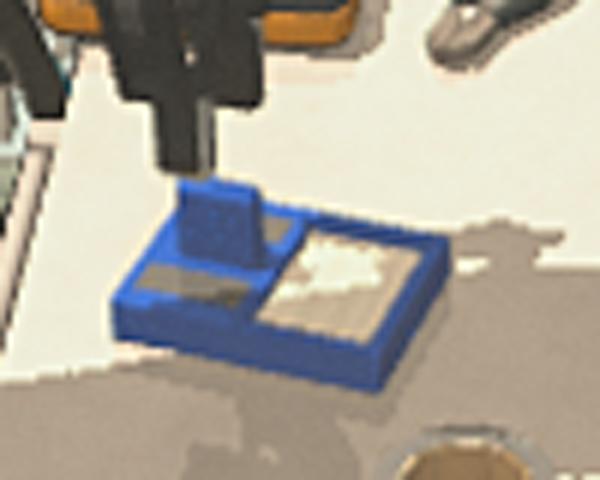

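The fingers (tips 187,165) straddle the fin (220,220 in the crop) and sit slightly toward the handle side. I shift a few mm forward, descend and grip.

>>> jog_arm(
  plan=[
    [0.15,-0.05,0.6,0,0,0,0],
    [0,0,0.6,0,0,0,0],
    [0,0,0.6,0,0,0,0],
    [0,0,0.4,0,0,0,0],
    [0,0,0,0,0,0,0],
  ],
)

```text
t: 9.6
tool_pos: [0.461, 0.1624, 0.0283]
tool_rot: [3.113, -0.411, -0.006]
contact_force: [-0.0, -0.2, -1.1]
opening: 0.0428
grip_force: 0.0
```

>>> jog_arm(
  plan=[
    [0,0,0,0,0,0,-0.4],
    [0,0,0,0,0,0,-0.8],
    [0,0,0,0,0,0,-1],
    [0,0,0,0,0,0,-1],
    [0,0,0,0,0,0,-1],
  ],
  grip_force=40,
)

```text
t: 10.1
tool_pos: [0.4632, 0.1629, 0.031]
tool_rot: [-3.114, 0.411, -0.002]
contact_force: [0.2, 0.5, 2.2]
opening: 0.011
grip_force: 40.2
```

```bash
python3 -c "
from h import *
to(np.array([.457,.1625,.025]),-15.1)"
```

```text
t 10.10 yaw -15.02 pos [0.4632 0.1629 0.031 ] unit [-0.098   0.2883  0.031 ] F [0.2 0.5 2.2] open 0.0110
 turn units [-0.001 -0.002  0.002]  shift units [-0.29  0.1   0.3 ]
```

>>> jog_arm(
  plan=[
    [0,0,-0.5,0,0,0,-1],
    [0,0,-1,0,0,0,-1],
    [0,0,-1,0,0,0,-1],
    [0,0.3,-1,0,0,0,-1],
    [0,0.6,-0.5,0,0,-0.07,-1],
    [0,0.8,0,0,0,-0.07,-1],
    [0,0.8,0,0,0,-0.07,-1],
    [0,0.8,0,0,0,-0.07,-1],
  ],
)

```text
t: 10.9
tool_pos: [0.4502, 0.0974, 0.1107]
tool_rot: [3.141, -0.062, 0.0]
contact_force: [-0.2, -0.8, -1.7]
opening: 0.0109
grip_force: 39.9
```

```bash
python3 -c "
from h import *
to(U(-.105,0,.1),-2.4)"
```

```text
t 10.90 yaw -2.28 pos [0.4502 0.0974 0.1107] unit [-0.1082  0.2224  0.1107] F [-0.2 -0.8 -1.7] open 0.0109
 turn units [ 0.    -0.     0.003]  shift units [ 0.16 11.12  0.54]
```

>>> jog_arm(
  plan=[
    [0,0.9,0,0,0,0,-1],
    [0,0.9,0,0,0,0,-1],
    [0,0.9,0,0,0,0,-1],
    [0,0.9,0,0,0,0,-1],
    [0,0.9,0,0,0,0,-1],
    [0,0.9,0,0,0,0,-1],
    [0,0.9,0,0,0,0,-1],
    [0,0.9,0,0,0,0,-1],
  ],
)

```text
t: 11.7
tool_pos: [0.4442, -0.0466, 0.1106]
tool_rot: [-3.141, 0.066, 0.0]
contact_force: [0.0, -0.6, -1.0]
opening: 0.0113
grip_force: 39.9
```

>>> jog_arm(
  plan=[
    [0,0.9,0,0,0,0,-1],
    [0,0.9,0,0,0,0,-1],
    [0,0.9,0,0,0,0,-1],
    [0,0.5,0.5,0,0,0,-1],
    [0,0,0.5,0,0,0,-1],
    [0,0,0,0,0,0,-1],
    [0,0,0,0,0,0,-1],
  ],
)

```text
t: 12.4
tool_pos: [0.4411, -0.1089, 0.0893]
tool_rot: [-3.14, 0.065, 0.003]
contact_force: [1.1, -1.0, 0.1]
opening: 0.0112
grip_force: 39.9
```

```bash
python3 - <<'E'
from h import *
to(U(-.105,0,.042),-2.4)
np.set_printoptions(precision=4,suppress=True)
T,d=ctrl.get_image("top");T=np.ascontiguousarray(T[:,:,::-1])
S,d=ctrl.get_image("side");S=np.ascontiguousarray(S[:,:,::-1])
a=cv2.resize(T[190:310,350:470],(400,400),interpolation=cv2.INTER_CUBIC);b=cv2.resize(S[240:360,210:330],(400,400),interpolation=cv2.INTER_CUBIC)
cv2.imwrite("pics/f1.png",np.hstack([a,b]))
E
```

```text
t 12.40 yaw -2.38 pos [ 0.4411 -0.1089  0.0893] unit [-0.1086  0.0158  0.0893] F [ 1.1 -1.   0.1] open 0.0112
 turn units [-0.001  0.002  0.   ]  shift units [0.18 0.79 2.36]
```

View pics/f1.png

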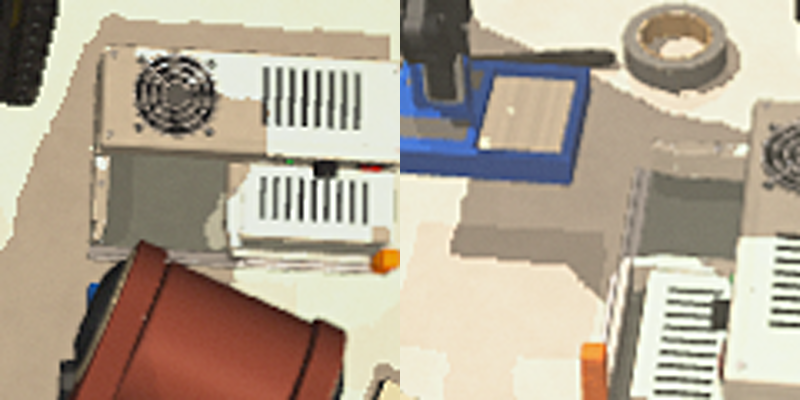

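The cassette is held level in front of the mouth, and the gate tab is well aside (top crop 385,262). I align, lower and start in.

>>> jog_arm(
  plan=[
    [0,0.8,0.5,0,0,0,-1],
    [0,0,0.5,0,0,0,-1],
    [0,0,0.5,0,0,0,-1],
    [0,0,0.5,0,0,0,-1],
    [0,0,0.3,0,0,0,-1],
    [0,0,0,0,0,0,-1],
    [0,0,0,0,0,0,-1],
  ],
)

```text
t: 13.2
tool_pos: [0.4412, -0.1257, 0.0443]
tool_rot: [-3.141, 0.066, 0.0]
contact_force: [-1.0, 1.1, -1.1]
opening: 0.0113
grip_force: 39.8
```

```bash
python3 - <<'E'
from h import *
to(U(-.105,0,.042),-2.4)
np.set_printoptions(precision=4,suppress=True)
S,d=ctrl.get_image("side");S=np.ascontiguousarray(S[:,:,::-1])
T,d=ctrl.get_image("top");T=np.ascontiguousarray(T[:,:,::-1])
m=mask(T,(100,120,40),(125,255,255),(340,240,480,330));print("blue px top",m.sum()//255)
cv2.imwrite("pics/g1.png",np.hstack([cv2.resize(T[200:320,350:470],(400,400),interpolation=2),cv2.resize(S[240:360,210:330],(400,400),interpolation=2)]))
E
```

```text
t 13.20 yaw -2.41 pos [ 0.4412 -0.1257  0.0443] unit [-0.1079 -0.0009  0.0443] F [-1.   1.1 -1.1] open 0.0113
 turn units [-0.  0. -0.]  shift units [ 0.14 -0.04  0.11]
blue px top 111
```

View pics/g1.png

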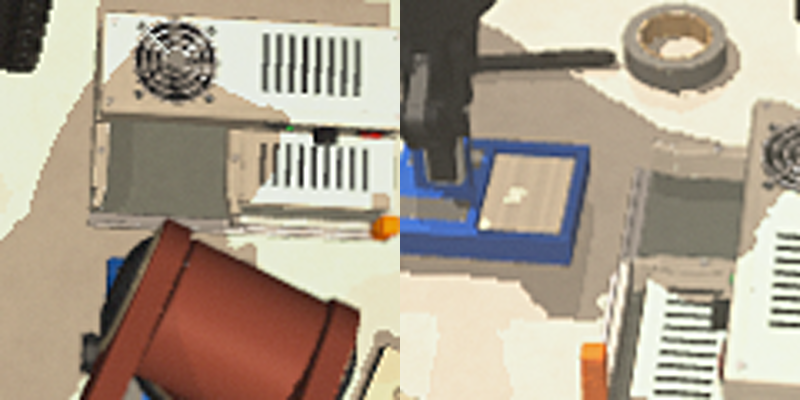

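Cassette lines up with the mouth (its left edge at 108 against the cheek at 107 in the top crop). I push in.

>>> jog_arm(
  plan=[
    [0.5,0,0.15,0,0,0,-1],
    [0.5,0,0,0,0,0,-1],
    [0.5,0,0,0,0,0,-1],
    [0.5,0,0,0,0,0,-1],
    [0.4,0,0,0,0,0,-1],
    [0,0,0,0,0,0,-1],
  ],
)

```text
t: 13.9
tool_pos: [0.4904, -0.1281, 0.0417]
tool_rot: [3.141, -0.066, 0.001]
contact_force: [0.6, -0.6, -0.7]
opening: 0.0113
grip_force: 39.8
```

```bash
python3 -c "
from h import *
to(U(.033,0,.039),-2.4)"
```

```text
t 13.90 yaw -2.40 pos [ 0.4904 -0.1281  0.0417] unit [-0.0586 -0.0012  0.0417] F [ 0.6 -0.6 -0.7] open 0.0113
 turn units [ 0.    -0.001 -0.   ]  shift units [ 4.58 -0.06  0.13]
```

>>> jog_arm(
  plan=[
    [0.4,0,0.1,0,0,0,-1],
    [0.4,0,0,0,0,0,-1],
    [0.4,0,0,0,0,0,-1],
    [0.3,0,0,0,0,0,-1],
    [0,0,0,0,0,0,-1],
  ],
)

```text
t: 14.4
tool_pos: [0.5199, -0.1292, 0.0394]
tool_rot: [3.141, -0.066, 0.001]
contact_force: [0.8, 0.5, -1.1]
opening: 0.0111
grip_force: 39.9
```

```bash
python3 -c "
from h import *
to(U(.033,0,.039),-2.4)"
```

```text
t 14.40 yaw -2.41 pos [ 0.5199 -0.1292  0.0394] unit [-0.029  -0.0012  0.0394] F [ 0.8  0.5 -1.1] open 0.0111
 turn units [ 0.    -0.001 -0.   ]  shift units [ 3.1  -0.06  0.02]
```

>>> jog_arm(
  plan=[
    [0.4,0,0,0,0,0,-1],
    [0.4,0,0,0,0,0,-1],
    [0.4,0,0,0,0,0,-1],
    [0.3,0,0,0,0,0,-1],
    [0.3,0,0,0,0,0,-1],
    [0,0,0,0,0,0,-1],
  ],
)

```text
t: 15.0
tool_pos: [0.5558, -0.1307, 0.0394]
tool_rot: [3.141, -0.066, 0.001]
contact_force: [0.3, -0.6, -0.3]
opening: 0.0109
grip_force: 39.9
```

>>> jog_arm(
  plan=[
    [0.3,0,0,0,0,0,-1],
    [0.3,0,0,0,0,0,-1],
    [0.2,0,0,0,0,0,-1],
    [0,0,0,0,0,0,-1],
  ],
)

```text
t: 15.4
tool_pos: [0.5716, -0.1314, 0.0394]
tool_rot: [3.141, -0.066, 0.001]
contact_force: [0.1, -0.1, -1.9]
opening: 0.0112
grip_force: 39.9
```

```bash
python3 -c "
from h import *
to(U(.033,0,.039),-2.4)"
```

```text
t 15.40 yaw -2.42 pos [ 0.5716 -0.1314  0.0394] unit [ 0.0227 -0.0012  0.0394] F [ 0.1 -0.1 -1.9] open 0.0112
 turn units [ 0.    -0.001 -0.   ]  shift units [ 0.51 -0.06  0.02]
```

Under the hood with no contact; now slowly to the stop.

>>> jog_arm(
  plan=[
    [0.2,0,0,0,0,0,-1],
    [0.15,0,0,0,0,0,-1],
    [0.1,0,0,0,0,0,-1],
    [0,0,0,0,0,0,-1],
  ],
)

```text
t: 15.8
tool_pos: [0.5803, -0.1317, 0.0393]
tool_rot: [3.141, -0.066, 0.0]
contact_force: [0.9, 0.9, -1.0]
opening: 0.0111
grip_force: 39.9
```

>>> jog_arm(
  plan=[
    [0.1,0,0,0,0,0,-1],
    [0.1,0,0,0,0,0,-1],
    [0,0,0,0,0,0,-1],
  ],
)

```text
t: 16.1
tool_pos: [0.5842, -0.132, 0.0394]
tool_rot: [3.141, -0.067, 0.0]
contact_force: [0.4, 0.9, -0.4]
opening: 0.0109
grip_force: 39.9
```

>>> jog_arm(
  plan=[
    [0.1,0,0,0,0,0,-1],
    [0.1,0,0,0,0,0,-1],
    [0,0,0,0,0,0,-1],
  ],
)

```text
t: 16.4
tool_pos: [0.587, -0.1322, 0.0392]
tool_rot: [3.141, -0.066, -0.005]
contact_force: [-5.1, -0.7, 1.8]
opening: 0.0117
grip_force: 40.3
```

```bash
python3 -c "
from h import *
to(U(.033,0,.039),-2.4)"
```

```text
t 16.40 yaw -2.39 pos [ 0.587  -0.1322  0.0392] unit [ 0.0381 -0.0013  0.0392] F [-5.1 -0.7  1.8] open 0.0117
 turn units [0.    0.004 0.   ]  shift units [-0.25 -0.07  0.01]
```

>>> jog_arm(
  plan=[
    [0.1,0,0,0,0,0,-1],
    [0.05,0,0.03,0,0,0,-1],
    [0,0,0,0,0,0,-1],
    [0,0,0,0,0,0,-1],
  ],
)

```text
t: 16.8
tool_pos: [0.5871, -0.1323, 0.039]
tool_rot: [-3.141, 0.066, 0.018]
contact_force: [-18.7, 0.5, 12.8]
opening: 0.011
grip_force: 41.9
```

>>> jog_arm(
  plan=[
    [0,0,0,0,0,0,-0.6],
    [0,0,0,0,0,0,-0.3],
    [0,0,0,0,0,0,-0.3],
    [0,0,0,0,0,0,-0.3],
    [0,0,-0.5,0,0,0,-0.3],
    [0,0,-0.5,0,0,0,-0.3],
    [-0.3,0,-1,0,0,0,-0.3],
    [-0.5,0,-1,0,0,0,-0.3],
  ],
)

```text
t: 17.6
tool_pos: [0.5754, -0.1316, 0.1003]
tool_rot: [3.141, -0.066, 0.001]
contact_force: [-0.1, -0.4, -0.7]
opening: 0.0296
grip_force: 0.0
```

```bash
python3 - <<'E'
from h import *
# gate tab at stop: enter with fingers straddling
to(U(-.005,-.149,.105),-2.4)
S,d=ctrl.get_image("side");S=np.ascontiguousarray(S[:,:,::-1])
T,d=ctrl.get_image("top");T=np.ascontiguousarray(T[:,:,::-1])
cv2.imwrite("pics/k1.png",np.hstack([cv2.resize(T[190:310,360:480],(400,400),interpolation=2),cv2.resize(S[260:380,240:360],(400,400),interpolation=2)]))
E
```

```text
t 17.60 yaw -2.41 pos [ 0.5754 -0.1316  0.1003] unit [ 0.0265 -0.0012  0.1003] F [-0.1 -0.4 -0.7] open 0.0296
 turn units [ 0.    -0.001 -0.   ]  shift units [-1.57  7.39 -0.24]
```

View pics/k1.png

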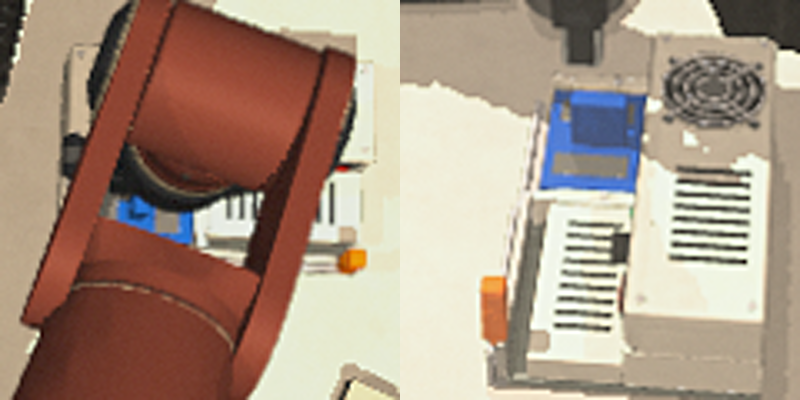

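Cassette sits on the deck flat under the hood (side crop 545–640, 90–190), handle end inside the mouth. Now I go to the tab (495,310).

>>> jog_arm(
  plan=[
    [-0.4,0.9,0,0,0,0,-0.35],
    [-0.4,0.9,0,0,0,0,-0.35],
    [-0.4,0.9,0,0,0,0,-0.35],
    [-0.2,0.9,0,0,0,0,-0.35],
    [0,0.9,0,0,0,0,-0.35],
    [0,0.9,0,0,0,0,-0.35],
    [0,0.9,0,0,0,0,-0.35],
    [0,0.7,0,0,0,0,-0.35],
  ],
)

```text
t: 18.5
tool_pos: [0.5413, -0.2719, 0.0987]
tool_rot: [3.141, -0.067, 0.0]
contact_force: [0.1, 0.1, 0.2]
opening: 0.0279
grip_force: 0.0
```

>>> jog_arm(
  plan=[
    [0,0,0,0,0,0,-0.35],
    [0,0,0,0,0,0,-0.35],
  ],
)

```text
t: 18.7
tool_pos: [0.5411, -0.2703, 0.0985]
tool_rot: [-3.14, 0.067, 0.0]
contact_force: [-0.4, -0.4, 0.2]
opening: 0.0278
grip_force: 0.0
```

```bash
python3 -c "
from h import *
to(U(-.004,-.1485,.04),-2.4)"
```

```text
t 18.70 yaw -2.46 pos [ 0.5411 -0.2703  0.0985] unit [-0.002  -0.1412  0.0985] F [-0.4 -0.4  0.2] open 0.0278
 turn units [-0.001  0.    -0.001]  shift units [-0.1   0.36  2.93]
```

>>> jog_arm(
  plan=[
    [-0.1,0.4,0,0,0,0,-0.35],
    [0,0,0.5,0,0,0,-0.35],
    [0,0,0.5,0,0,0,-0.35],
    [0,0,0.5,0,0,0,-0.35],
    [0,0,0.5,0,0,0,-0.35],
    [0,0,0.5,0,0,0,-0.35],
    [0,0,0.4,0,0,0,-0.35],
    [0,0,0,0,0,0,-0.35],
  ],
)

```text
t: 19.5
tool_pos: [0.5378, -0.2774, 0.0387]
tool_rot: [-3.139, 0.066, 0.004]
contact_force: [-0.8, 0.6, -0.5]
opening: 0.028
grip_force: 0.0
```

```bash
python3 -c "
from h import *
to(U(-.004,-.1485,.04),-2.4)"
```

```text
t 19.50 yaw -2.42 pos [ 0.5378 -0.2774  0.0387] unit [-0.005  -0.1484  0.0387] F [-0.8  0.6 -0.5] open 0.0280
 turn units [-0.002  0.003 -0.   ]  shift units [ 0.05  0.   -0.06]
```

>>> jog_arm(
  plan=[
    [0,-0.4,0,0,0,0,-0.35],
    [0,-0.6,0,0,0,0,-0.35],
    [0,-0.6,0,0,0,0,-0.35],
    [0,-0.6,0,0,0,0,-0.35],
    [0,-0.6,0,0,0,0,-0.35],
    [0,-0.6,0,0,0,0,-0.35],
    [0,-0.6,0,0,0,0,-0.35],
    [0,-0.4,0,0,0,0,-0.35],
  ],
)

```text
t: 20.3
tool_pos: [0.5428, -0.189, 0.041]
tool_rot: [3.141, -0.065, 0.001]
contact_force: [-0.6, -1.6, 1.2]
opening: 0.0277
grip_force: 0.9
```

```bash
python3 -c "
from h import *
to(U(-.004,-.050,.04),-2.4)"
```

```text
t 20.30 yaw -2.38 pos [ 0.5428 -0.189   0.041 ] unit [-0.0037 -0.0599  0.041 ] F [-0.6 -1.6  1.2] open 0.0277
 turn units [ 0.    -0.001  0.   ]  shift units [-0.02 -0.5   0.05]
```

>>> jog_arm(
  plan=[
    [0,-0.2,0,0,0,0,-0.35],
    [0,-0.1,0,0,0,0,-0.35],
    [0,-0.1,0,0,0,0,-0.35],
    [0,0,0,0,0,0,-0.35],
  ],
)

```text
t: 20.7
tool_pos: [0.5427, -0.182, 0.0406]
tool_rot: [-3.14, 0.067, 0.001]
contact_force: [0.4, 0.1, 0.6]
opening: 0.028
grip_force: 0.2
```

>>> jog_arm(
  plan=[
    [0,-0.1,0,0,0,0,-0.35],
    [0,-0.1,0,0,0,0,-0.35],
    [0,0,0,0,0,0,-0.35],
  ],
)

```text
t: 21.0
tool_pos: [0.5428, -0.1792, 0.0406]
tool_rot: [3.139, -0.066, -0.0]
contact_force: [-0.1, -5.2, -0.9]
opening: 0.028
grip_force: 2.6
```

>>> jog_arm(
  plan=[
    [0,-0.1,0,0,0,0,-0.35],
    [0,0,0,0,0,0,-0.35],
  ],
)

```text
t: 21.2
tool_pos: [0.5428, -0.1791, 0.0406]
tool_rot: [3.135, -0.066, -0.0]
contact_force: [-1.1, -10.9, -2.0]
opening: 0.0278
grip_force: 5.8
```

```bash
python3 -c "
from h import *
to(U(-.004,-.050,.04),-2.4)"
```

```text
t 21.20 yaw -2.41 pos [ 0.5428 -0.1791  0.0406] unit [-0.0041 -0.05    0.0406] F [ -1.1 -10.9  -2. ] open 0.0278
 turn units [ 0.008 -0.    -0.   ]  shift units [ 0.   -0.    0.03]
```

The gate stopped at exactly the predicted shut position. I back off, lift away and check.

>>> jog_arm(
  plan=[
    [0,0.4,0,0,0,0,-0.35],
    [0,0,0,0,0,0,-0.35],
    [0,0,-0.5,0,0,0,-0.35],
    [0,0,-1,0,0,0,-0.35],
    [0,0,-1,0,0,0,-0.35],
    [0,0,-1,0,0,0,-0.35],
    [-1,0,-1,0,0,0,-0.35],
    [-1,0.5,-1,0,0,0,-0.35],
  ],
)

```text
t: 22.0
tool_pos: [0.5022, -0.1913, 0.1521]
tool_rot: [-3.14, 0.063, -0.001]
contact_force: [-0.7, -0.1, 0.4]
opening: 0.0275
grip_force: 0.0
```

>>> jog_arm(
  plan=[
    [-0.8,0.9,-0.5,0,0,0,-0.35],
    [-0.8,0.9,0,0,0,0,-0.35],
    [-0.8,0.9,0,0,0,0,-0.35],
    [-0.5,0.9,0,0,0,0,-0.35],
    [0,0.9,0,0,0,0,-0.35],
    [0,0.9,0,0,0,0,-0.35],
    [0,0,0,0,0,0,-0.35],
    [0,0,0,0,0,0,-0.35],
  ],
)

```text
t: 22.8
tool_pos: [0.4403, -0.2982, 0.1607]
tool_rot: [-3.14, 0.067, 0.0]
contact_force: [0.6, -1.3, 0.2]
opening: 0.0274
grip_force: 0.0
```

```bash
python3 - <<'E'
from h import *
S,d=ctrl.get_image("side");S=np.ascontiguousarray(S[:,:,::-1]);T,d=ctrl.get_image("top");T=np.ascontiguousarray(T[:,:,::-1])
o=uvs(mask(S,(3,130,120),(22,255,255),(260,295,290,335)));print("tab side now",o.min(0),o.max(0),"start [271 306] [278 325]")
b=uvs(mask(S,(100,120,40),(125,255,255),(260,270,340,330)));print(len(b))
P=depthpts("side",b,d) if 0 else None
cv2.imwrite("pics/z1.png",np.hstack([cv2.resize(T[190:310,360:480],(400,400),interpolation=2),cv2.resize(S[260:380,240:360],(400,400),interpolation=2)]))
E
```

```text
tab side now [271 305] [278 324] start [271 306] [278 325]
285
```

View pics/z1.png

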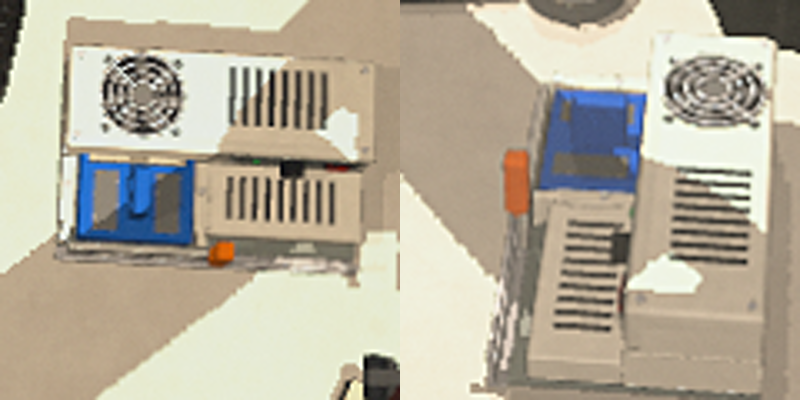

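The cassette is home and square (top crop 78–195, 155–245). The gate is shut with the tab back at its start position, and the hand is clear.

```bash
python3 -c "
from station import ctrl
print(ctrl.finish_job())"
```

```text
the job is handed in; nothing more can be done
None
```

I fitted the cassette against the back stop, slid the gate shut in front of it, moved the hand clear and handed the job in at about 23 s; the hand-in gave no verdict.

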